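# Clear the setting block, then free the sagging bolt and hold the gate ajar

## Task

Put the orange-topped setting block that stands in front of the little bench gate back upright in its own orange-marked slot of the block rack, and let go of it. Then open the gate: its bolt has sagged behind the bent-up lip of the keeper, so lift the bolt by its red handle while you pull it out of the keeper, swing the gate towards the robot, and hold it about 30 degrees open. Finish while still gripping the red handle, because the gate's spring would shut it; leave everything else on the bench where it is.

Things in the scene. Friction and masses are not known exactly. Their poses are not given: they have to be found in the camera images.
- block_orange: Loose upright steel setting block, 30 x 30 mm and 70 mm tall, about 0.42 kg, its top 18 mm orange. Origin: centre of its underside; z up, x and y along its square sides. It stands on the bench in front of the gate, in the way of its swing.
- slot_orange_in (a point): Centre of the inner floor of the rack pocket marked with orange strips, the orange block's own place. Pocket 38 x 38 mm inside; its 4 mm walls rise 22 mm above this point, which is 10 mm above the bench. x and y along the pocket's sides (x as the rack's), z up. With the fingers closing along x they keep clear of the neighbour pockets.
- rack: Fixed plywood board, 100 x 220 x 6 mm, with three equal pockets 67 mm apart in a row along its y, in any order of colours; each has strips of its colour on the board before and behind it (along x). Origin: centre of its underside.
- slot_green: Rack pocket with green strips, empty, not meant for the orange block. Origin: centre of its underside.
- frame: Fixed gate frame, base 90 x 350 mm, posts 165 mm tall. Origin: on the bench under its middle. x away from the robot, square to the closed gate; y along the closed gate to the hinge post (robot's left). Closed leaf: y -136 to +125, x +-9, z 20 to 160 mm. Bolt on the leaf's front (-x) side; brass keeper on the -y post, front at x -45, top at z 170 mm.
- gate_hinge (a point): Point on the gate's vertical hinge axis, 130 mm from the frame's origin along the frame's y, at z 140 mm. Axes as the frame's.
- gate (a joint): Hinge angle of the gate, rad: 0 closed, growing as its free (-y) end swings towards the robot (clockwise from above), up to 1.1. A spring shuts it with 0.25 N m when closed, 0.5 N m at 0.5 rad: it stays open only while held. It cannot open while the bolt is in the keeper. 30 degrees is 0.52.
- bolt_grip (a point): Middle of the bolt's red handle, an upright 18 mm cylinder reaching 24 mm above and 28 mm below this point; grip it here from above: with the bolt sagged it is at z 190 mm, and gate, guides and keeper all stay below 170 mm. At frame x -30, y -60 mm with the gate closed and the bolt home. Axes as the frame's, turning with the gate.
- bolt (a joint): How far the bolt is drawn, m: 0 fully in the keeper, growing as it slides along the gate towards the hinge (frame's +y when closed), up to 0.060. About 1 N of friction; stays where left. Sagged, its down-turned toe meets the keeper's red bent-up lip at 0.012 and goes no farther; the toe is past the lip from 0.024, the bolt clear of the keeper from 0.030.
- bolt_lift (a joint): How far the bolt is raised in its worn, tall guides, m: 0 sagged, up to 0.016. It drops by its own weight (0.28 kg). The toe clears the lip of the keeper only when raised more than about 0.008.
- block_blue: Like the orange block but blue-topped; stands in its own blue-marked pocket of the rack. Bystander. Origin: centre of its underside.
- block_green: Like the orange block but green-topped; stands on the bench at the left. Bystander. Origin: centre of its underside.
- tape_measure: Black tape measure, 68 x 38 x 62 mm, on the bench at the left. Bystander.
- magnet_case: Black box with a white and pink label, 100 x 90 x 45 mm, far right. Bystander.
- marker_pen: Black marker pen, 130 mm long, lying beyond the rack. Bystander.
- steel_plate: Loose square metal plate, 55 x 55 x 5 mm, near left. Bystander.
- cutter_knife: Red cutter knife, 150 mm long, lying at the right. Bystander.
- bracket: Small welded L bracket, 90 x 50 x 50 mm, far left. Bystander.
Things that resemble listed ones, but are neither listed nor needed, are in the scene too. What is shaped like the block_orange but yellow is not meant.

How it is judged:
On the way, in this order (a step that is already met when the one before it is completed fails the run):
1. the orange block stands in its own slot, let go (horizontal distance between block_orange and slot_orange_in below 0.009 m and z of block_orange in the frame of slot_orange_in below 0.004 m and angle between block_orange's own z axis and vertical below 0.12 rad and contact force between the fingers and block_orange below 0.2 N), for 0.2 s.
2. the bolt is lifted (value of joint bolt_lift above 0.006 m).
3. the bolt is drawn clear of the keeper (value of joint bolt above 0.03 m).
At the end, for the whole second after the job is handed in: The gate is held still between 20 and 40 degrees open (0.35 to 0.70 rad) by the fingers gripping the bolt's red handle (more than 2 N), with the bolt drawn more than 30 mm; the orange block stands untouched in its own slot: within 9 mm of its centre, down on its floor, upright (all of step 1 and value of joint gate between 0.35 and 0.7 rad and velocity of joint gate between -0.15 and 0.15 rad/s and value of joint bolt above 0.03 m and contact force between the fingers and bolt above 2 N); the arm keeps its last pose, push and grip.
It fails at once if another thing on the bench is displaced by more than 30 mm or the blue block leaves its place (distance of block_blue from where it was at the start of the episode above 0.02 m or distance of any of block_green, tape_measure, magnet_case, marker_pen, steel_plate, cutter_knife, bracket from where it was at the start of the episode above 0.03 m).
It also fails if it takes over 56 s, if anything falls off the work surface, if the arm or the gripper's body presses on something with over 40 N, if the wrist force passes 120 N, or if a joint passes its speed limit or range.

## Robot

A 6-joint arm with a two-finger parallel gripper is mounted at the origin on the work surface. World frame = base frame: x ahead of the robot, y to its left, z up, the work surface at z = 0. Lengths are in m, angles in rad, forces in N, time in s.
With the tool pointing down it reaches from about 0.375 to 0.975 m from the base axis. Payload 3.8 kg.
Tool frame: the origin (TCP) lies midway between the tips of the shut fingers; the grasp point (between the pads) lies 19 mm behind it; z points along the fingers, y is the line along which they close (so a half turn about z gives the same grasp; the last joint's range is limited). The gripper opens to 85 mm and grips with 20 to 120 N. Pads are 22 mm wide; open, the fingers measure 114 mm over their backs; the gripper's body (76 mm by 85 mm) begins 54 mm behind the grasp point. The pads swing forward as they close: fully open they stand 13 mm farther back than shut.
Start: joints at [1.108, 0.264, 1.604, -0, 1.274, -0.037], TCP at [0.279, 0.615, 0.231] pointing down, gripper open.
Joint ranges: [-2.63, 2.63], [-0.94, 2.18], [0.31, 2.57], [-1.31, 4.45], [0, 2.66], [-2.55, 2.55]. Speed limits (rad/s): [2.57, 2.57, 3.14, 3.14, 3.14, 3.14].

## Interface

Orientations are given as a rotation vector (axis times angle).
In Python, from workcell import status, read_camera, workorder, masks_of gives the robot as it stands.
- The arm moves only by the tool drive_tool, never from a script. Its argument "rows" is a list of rows, each a list of 7 numbers: the turn, a rotation vector about the tool's x, y, z in degrees, then the shift along the tool's x, y, z in m, then the opening, from 0 (shut) to 1 (fully open). In form: [[ax, ay, az, tx, ty, tz, claw], ...]. A call has 1 to 8 rows; each row shifts and turns the commanded pose from where the row before left it, along the tool's axes as they then stand; what a row does not reach is not made up. A row lasts 1/12 s, in which the tool goes at most 41.7 mm and 7.16 degrees, less where a joint would pass 70% of its speed; a pose out of reach is approached as far as the arm can. A call is refused whole if a number of a shift passes 0.0417 or a number of a turn 7.16, either way. A call with a gripper value outside its range is refused whole. The fingers move at their own pace and stop on an object; "force" is the grip in N (left out, the last holds). Time passes only in rows, so rows that do not move let the fingers close. It gives the time, the measured TCP pose, the force, the opening and the grip force at its end, in the units of the state.
- status.read_state(): the state, without advancing time (a new reading comes with each control period).
- read_camera(name): name is "scene" or "top"; returns a dict with "color" (480x640x3 uint8, red, green, blue), "intrinsics" (3x3 intrinsics, pixels), "world_from_camera" (4x4, takes a point from camera to world coordinates). Camera axes: x right, y up, looking along -z (the intrinsics and any distortion apply to the point x, -y, -z); pixel columns grow to the right and rows downward; lengths in m; the calibration is good to about 2 mm. A picture is of the moment at which its call begins. There is no depth.
- workorder.finish_job(): hands the job in; it is judged then, once.
Trained networks look in a picture, given as the dict that the camera call returned (one of the last four; its "shot" number tells which), for a name from the list of things; names that differ only in an ending like _2 or _b are one class to them, and where a whole thing is asked for, a point or a joint stands for the part that bears it (a point fixed in the world has none). Each returns a list of dicts, best first, with "score" (0 to 1); they miss things now and then, are a little off and sometimes report something else, mostly with a low value. They report only what shows in the picture. A call takes as long as a camera call. They do not tell look-alikes from the thing itself.
- masks_of(picture, name): "mask" (480x640 bool, what is visible of it) and "bbox" ([left, top, right, bottom] in pixels, round what is visible of it).
The state is a dict: "time": time; "q": joint angles; "joint_vel": joint speeds; "joint_torque": joint torques, N m; "tool_pos": TCP position; "tcp_rot": TCP orientation; "wrist_force": force on the tool from outside, world axes, zero at the start; "torque": the same for the moment, N m; "width": opening from 0.0 (shut) to 1.0 (fully open); "grip_force": force on a finger pad.
Only numpy, scipy, OpenCV 4.12 (cv2) and the standard library are available. Lean on these libraries where they do the work, as an engineer would, in place of code of your own. Each camera call takes 0.05 s, during which the arm holds its last target. There are 200 camera calls.

## Working session

There is one attempt and no reset: what is moved stays moved. The work goes in short steps, Python scripts to look and compute and a tool call to move; the robot and the scene stay as the last step left them, time stands still between calls to the robot, and variables do not carry over. Pictures are saved under pics/ and viewed, at most 10 in all, crops included, and the job is handed in when it is done.

Besides the shell and the picture viewer there is one more tool, called after "Request:" as a command line: name --pt "numbers of a row" for each row, then --argument value for the rest. drive_tool: Moves the arm, as the interface text tells. Its arguments: {"type":"object","properties":{"rows":{"type":"array"},"force":{"type":"number"}},"required":["rows"]}

```bash
ls; mkdir -p pics; python3 - <<'E'
from workcell import status, read_camera, masks_of
import cv2, pickle, numpy as np
print(status.read_state())
P={}
for n in("scene","top"):
    p=read_camera(n);P[n]=p
    cv2.imwrite(f"pics/{n}0.png",p["color"][:,:,::-1]);print(n,p["intrinsics"],p["world_from_camera"],[k for k in p])
    for o in ["block_orange","rack","slot_orange_in","slot_green","frame","bolt_grip","block_blue","block_green"]:
        print(o,[(round(m["score"],2),m["bbox"]) for m in masks_of(p,o)][:4])
pickle.dump(P,open("p0.pkl","wb"))
E
```

```text
pics
{'time': 0.0, 'q': array([ 1.10808740e+00,  2.64755636e-01,  1.60538021e+00, -4.05070402e-05,
        1.27369583e+00, -3.69082764e-02]), 'joint_vel': array([ 1.85661023e-05, -2.22680913e-04,  1.08964437e-03,  1.31903435e-03,
       -1.58112259e-04, -1.64058187e-03]), 'joint_torque': array([-3.08168965e-04, -5.15119851e+01, -3.67308605e+01,  6.29268106e-05,
        1.31504866e-02, -7.12871415e-07]), 'tool_pos': array([0.27850033, 0.61406291, 0.229957  ]), 'tcp_rot': array([-0.6636771 , -3.07016017,  0.00342235]), 'wrist_force': array([ 0.19386508, -0.74719111,  0.76382202]), 'torque': array([ 0.02359083,  0.0432754 , -0.02709835]), 'grip_force': 0.0, 'width': 1.0017946320248425}
scene [[494.25730239   0.         326.11651441]
 [  0.         494.25730239 239.03829882]
 [  0.           0.           1.        ]] [[ 0.2477485  -0.79199376  0.5580023   1.18438894]
 [ 0.96881666  0.20022883 -0.14595441 -0.19924668]
 [ 0.00386683  0.57676191  0.81690314  1.10271162]
 [ 0.          0.          0.          1.        ]] ['color', 'intrinsics', 'world_from_camera', 'shot']
block_orange [(0.
[... 765 characters left out ...]
-0.04518658  0.00453155 -0.04347988]
 [-0.00553891  0.22027267  0.97542261  1.11726772]
 [ 0.          0.          0.          1.        ]] ['color', 'intrinsics', 'world_from_camera', 'shot']
block_orange [(0.77, [311.5, 252.3, 327.9, 267.7]), (0.69, [287.8, 281.5, 305.9, 297.2])]
rack [(0.74, [494.4, 196.2, 515.5, 254.7]), (0.71, [374.8, 262.1, 467.4, 310.0])]
slot_orange_in [(0.78, [378.1, 270.8, 404.0, 305.5])]
slot_green [(0.78, [408.4, 265.7, 429.1, 301.6])]
frame [(0.64, [212.7, 180.8, 367.8, 231.7])]
bolt_grip [(0.93, [277.2, 198.2, 354.7, 215.3])]
block_blue [(0.59, [438.1, 271.8, 461.4, 291.4]), (0.4, [215.4, 181.2, 366.0, 234.1])]
block_green [(0.77, [118.9, 251.0, 145.4, 267.7])]
```

```bash
python3 - <<'E'
import pickle,cv2
P=pickle.load(open("p0.pkl","rb"))
t=P["top"]["color"][170:320,200:480,::-1];s=P["scene"]["color"][195:345,180:450,::-1]
cv2.imwrite("pics/topc.png",cv2.resize(t,None,fx=2.8,fy=2.8,interpolation=2))
cv2.imwrite("pics/scec.png",cv2.resize(s,None,fx=2.9,fy=2.9,interpolation=2))
E
```

```text
(no output)
```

View pics/topc.png

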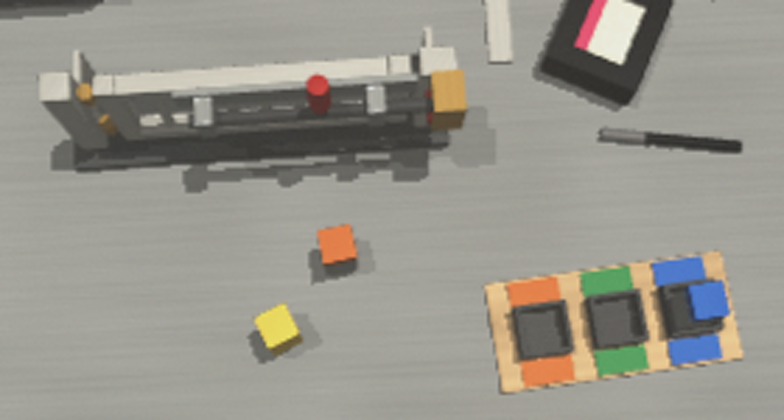

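View pics/scec.png

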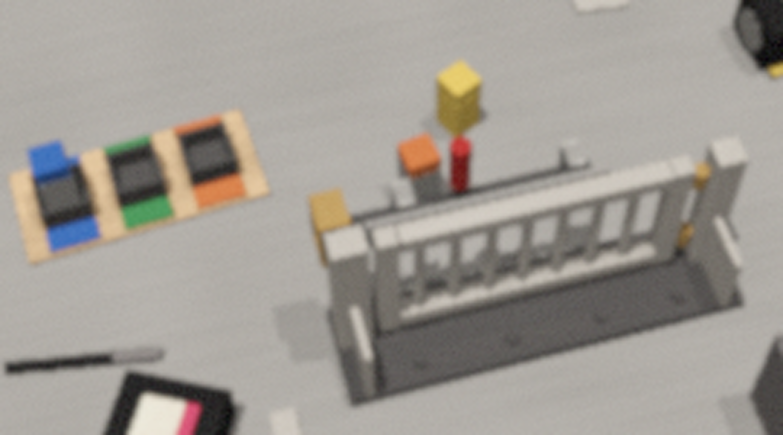

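View pics/top0.png

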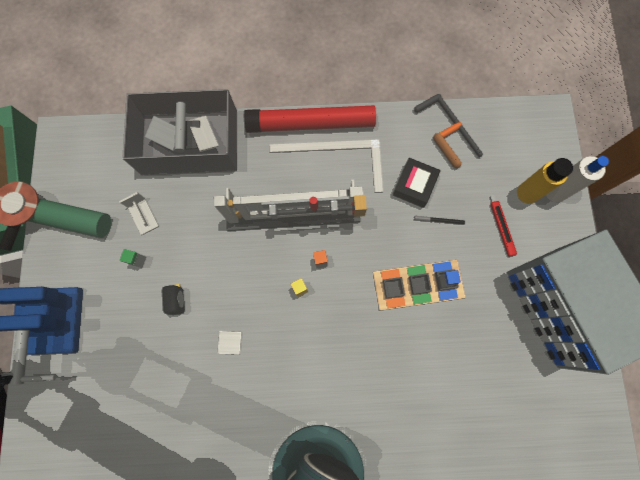

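The crops show two block-shaped candidates in the top picture: orange-topped at (320,257) and yellow at (299,287). The one at (320,257) is meant, because its cap is orange and it stands right in front of the gate. The orange pocket is at (394,288), the red handle at (313,203) and the keeper at (360,205).

```bash
cat > h.py <<'E'
import numpy as np,cv2,pickle
from scipy.optimize import minimize
def proj(p,X):
    T=np.linalg.inv(p["world_from_camera"]);c=np.atleast_2d(X)@T[:3,:3].T+T[:3,3];K=p["intrinsics"]
    return np.c_[K[0,0]*c[:,0]/-c[:,2]+K[0,2],K[1,1]*-c[:,1]/-c[:,2]+K[1,2]]
def plane(p,uv,z):
    uv=np.atleast_2d(uv).astype(float);K=p["intrinsics"];T=p["world_from_camera"]
    d=np.c_[(uv[:,0]-K[0,2])/K[0,0],-(uv[:,1]-K[1,2])/K[1,1],-np.ones(len(uv))]@T[:3,:3].T
    return T[:3,3]+d*((z-T[2,3])/d[:,2])[:,None]
def tri(ps,uvs):
    A=np.zeros((3,3));b=np.zeros(3)
    for p,uv in zip(ps,uvs):
        o=p["world_from_camera"][:3,3];d=plane(p,uv,0)[0]-o;d/=np.linalg.norm(d);M=np.eye(3)-np.outer(d,d);A+=M;b+=M@o
    x=np.linalg.solve(A,b);return x,[np.linalg.norm(proj(p,x)[0]-uv) for p,uv in zip(ps,uvs)]
def hsvmask(p,lo,hi,roi):
    h=cv2.cvtColor(p["color"],cv2.COLOR_RGB2HSV);m=cv2.inRange(h,np.array(lo),np.array(hi))
    r=np.zeros_like(m);l,t,R,b=roi;r[t:b,l:R]=m[t:b,l:R];return r
def hullmask(p,X,s=4):
    m=np.zeros((480*s,640*s),np.uint8);h=cv2.convexHull(proj(p,X).astype(np.float32))
    cv2.fillConvexPoly(m,np.round((h+.5)*s-.5).astype(np.int32),255);return cv2.resize(m,(640,480),interpolation=cv2.INTER_AREA)/255.
def box(x,y,z0,z1,yaw,hx,hy):
    c,s=np.cos(yaw),np.sin(yaw);return np.array([[x+c*a*hx-s*b*hy,y+s*a*hx+c*b*hy,z] for a in(-1,1) for b in(-1,1) for z in(z0,z1)])
def cyl(x,y,z0,z1,r):
    t=np.linspace(0,2*np.pi,24);return np.array([[x+r*np.cos(a),y+r*np.sin(a),z] for a in t for z in(z0,z1)])
E
python3 - <<'E'
from h import *
P=pickle.load(open("p0.pkl","rb"));T,S=P["top"],P["scene"]
def fit(ms,f,x0,st):
    def cost(v):
        return sum(np.abs(hullmask(p,f(v))-(m>0)).sum()/max((m>0).sum(),1) for p,m in ms)
    sim=[x0]+[np.array(x0)+np.eye(len(x0))[i]*st[i] for i in range(len(x0))]
    r=minimize(cost,x0,method="Nelder-Mead",options=dict(initial_simplex=sim,xatol=1e-4,fatol=1e-3));return r.x.round(4),round(r.fun,3)
O=((4,140,110),(15,255,255));
mt=hsvmask(T,*O,(300,245,340,275));ms=hsvmask(S,*O,(310,236,340,262))
c=lambda m:np.argwhere(m>0)[:,::-1].mean(0)
print("orange px",(mt>0).sum(),(ms>0).sum(),c(mt),c(ms)); x,e=tri((T,S),(c(mt),c(ms)));print(x,e)
print(fit([(T,mt),(S,ms)],lambda v:box(v[0],v[1],v[2]-.018,v[2],v[3],.015,.015),[x[0],x[1],.07,0.1],[.01,.01,.01,.3]))
print(fit([(T,mt)],lambda v:box(v[0],v[1],.052,.07,v[2],.015,.015),[x[0],x[1],0.1],[.01,.01,.3]))
R=((0,150,90),(4,255,255))
def red(p,roi): return hsvmask(p,*R,roi)|hsvmask(p,(174,150,90),(180,255,255),roi)
mt=red(T,(300,190,325,215));ms=red(S,(330,236,350,266))
print("red px",(mt>0).sum(),(ms>0).sum(),c(mt),c(ms));x,e=tri((T,S),(c(mt),c(ms)));print(x,e)
print(fit([(T,mt),(S,ms)],lambda v:cyl(v[0],v[1],v[2]-.028,v[2]+.024,.009),[x[0],x[1],.19],[.01,.01,.01]))
# rack
for n,p,roi in(("T",T,(365,255,475,318)),("S",S,(180,225,280,292))):
    m=hsvmask(p,(5,60,120),(25,255,255),roi)|hsvmask(p,(100,120,60),(120,255,255),roi)|hsvmask(p,(45,80,40),(80,255,255),roi)
    if n=="S": m[:248,:215]=0
    m=cv2.morphologyEx(m,cv2.MORPH_OPEN,np.ones((2,2)))
    X=plane(p,np.argwhere(m>0)[:,::-1],.006)[:,:2];print(n,"rack",cv2.minAreaRect((X*1000).astype(np.float32)))
    o=hsvmask(p,*O,roi);k,l,st,ce=cv2.connectedComponentsWithStats(o)
    for i in range(1,k):
        if st[i,4]>20: print("strip",ce[i],st[i],plane(p,ce[i],.006)[0,:2].round(4))
a=cv2.resize(T["color"][175:240,205:375,::-1],None,fx=4.6,fy=4.6,interpolation=2);b=cv2.resize(S["color"][238:342,280:445,::-1],None,fx=2.8,fy=2.8,interpolation=2)
w=np.zeros((600,800,3),np.uint8);w[:a.shape[0],:a.shape[1]]=a;w[300:300+b.shape[0],:b.shape[1]]=b;cv2.imwrite("pics/fr.png",w)
E
```

```text
orange px 141 125 [319.83687943 256.90070922] [324.36  248.392]
[ 0.50048679 -0.02593296  0.0620228 ] [np.float64(0.4448746327313883), np.float64(0.4274522176674982)]
(array([ 0.5002, -0.0266,  0.0683,  0.0197]), np.float64(0.698))
(array([ 0.5004, -0.0267,  0.1251]), np.float64(0.213))
red px 41 79 [313.         200.24390244] [338.01265823 250.86075949]
[ 0.60250149 -0.01949135  0.19604318] [np.float64(0.09577284259616275), np.float64(0.09519561901746124)]
(array([ 0.5982, -0.0193,  0.188 ]), np.float64(2.588))
T rack ((426.370361328125, -275.46771240234375), (99.74907684326172, 219.7326202392578), 5.5445170402526855)
strip [390.18367347 273.67346939] [381 269  19  11 147] [ 0.459  -0.2035]
strip [395.19375 301.98125] [386 297  19  11 160] [ 0.3869 -0.2106]
S rack ((427.68280029296875, -269.90899658203125), (113.6876220703125, 218.08370971679688), 5.337630748748779)
strip [254.968 259.944] [247 255  17  11 125] [ 0.4546 -0.2018]
```

View pics/fr.png

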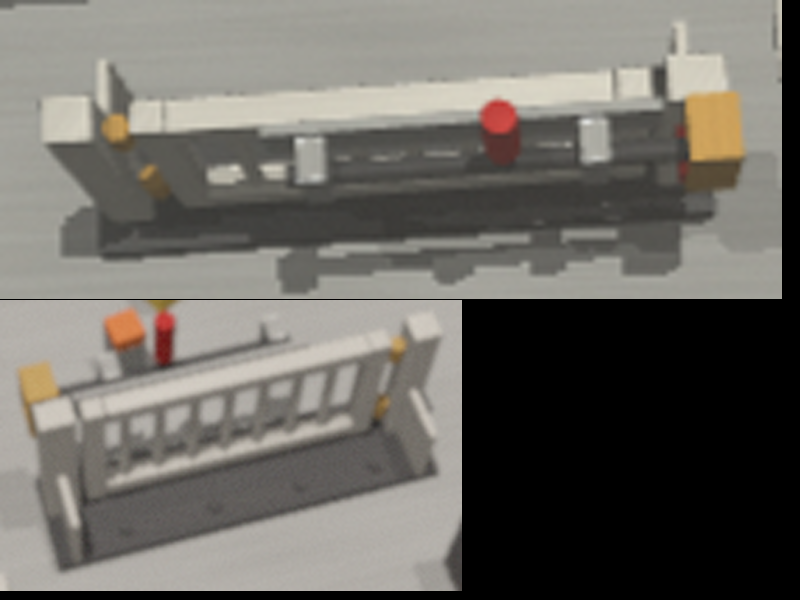

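The frame crop shows the post tops (top view, pixels ≈ (219.6,200.9) and (356.5,191.5); scene ≈ (430.7,248.0) and (299.3,278.7)). The top of the red handle is at (313.3,200.4) and (338.9,244.4).

```bash
python3 - <<'E'
from h import *
P=pickle.load(open("p0.pkl","rb"));T,S=P["top"],P["scene"]
pl=tri((T,S),([219.6,200.9],[430.7,248.0]));pr=tri((T,S),([356.5,191.5],[299.3,278.7]));ht=tri((T,S),([313.3,200.4],[338.9,244.4]))
print(pl,pr,ht)
L=plane(T,[219.6,200.9],.165)[0];R=plane(T,[356.5,191.5],.165)[0];H=plane(T,[313.3,200.4],.214)[0]
L2=plane(S,[430.7,248.0],.165)[0];R2=plane(S,[299.3,278.7],.165)[0];H2=plane(S,[338.9,244.4],.214)[0]
for L,R,H in((L,R,H),(L2,R2,H2)):
    d=(L-R)[:2];w=np.linalg.norm(d);yaw=np.arctan2(-d[0],d[1]);C=(L+R)[:2]/2
    c,s=np.cos(yaw),np.sin(yaw);rot=np.array([[c,-s],[s,c]])
    print(L,R,H,"w",w,"yawdeg",np.degrees(yaw),"C",C,"handle in frame",rot.T@(H[:2]-C),"pred",C+rot@[-.03,-.06],"hinge",C+rot@[0,.13])
# rows: leaf top rail back edge / front edges in top view (crop px)
for a,b,z in(((165,100),(610,73),.16),((165,130),(610,96),.16)):
    q=plane(T,np.array([a,b])/4.6+[205,175],z);d=q[0]-q[1];print("edge yaw",np.degrees(np.arctan2(-d[0],d[1])))
from scipy.spatial.transform import Rotation as Ro
print(Ro.from_rotvec([-0.6636771,-3.07016,.0034]).as_matrix().round(3))
E
```

```text
(array([0.62334078, 0.19634424, 0.15867302]), [np.float64(0.4692422196820425), np.float64(0.45902614958814797)]) (array([ 0.63031421, -0.1167922 ,  0.16140597]), [np.float64(0.8218766098467536), np.float64(0.8532557314437527)]) (array([ 0.59710375, -0.01854837,  0.21287889]), [np.float64(0.8558391865439408), np.float64(0.8434041525404312)])
[0.62096026 0.19371506 0.165     ] [ 0.62876807 -0.11836053  0.165     ] [ 0.59636237 -0.02038868  0.214     ] w 0.3121732418089974 yawdeg 1.4331839791397791 C [0.62486416 0.03767727] handle in frame [-0.02994518 -0.05733492] pred [ 0.59637422 -0.0230543 ] hinge [0.62161271 0.1676366 ]
[0.62710126 0.19479072 0.165     ] [ 0.63278185 -0.11526842  0.165     ] [ 0.59807305 -0.01693926  0.214     ] w 0.3101111719724893 yawdeg 1.0495977967968777 C [0.62994155 0.03976115] handle in frame [-0.03290179 -0.05610713] pred [ 0.60104566 -0.02077832] hinge [0.62756022 0.16973934]
edge yaw 0.9569199812594329
edge yaw 1.891243511680034
[[-0.911  0.413 -0.001]
 [ 0.413  0.911 -0.002]
 [ 0.    -0.002 -1.   ]]
```

Request:
drive_tool --pt "0 0 7.1 0 0 0 1" --pt "0 0 7.1 0 0 0 1" --pt "0 0 7.1 0 0 0 1" --pt "0 0 7.1 0 0 0 1" --pt "0 0 7.1 0 0 0 1" --pt "0 0 7.1 0 0 0 1" --pt "0 0 7.1 0 0 0 1" --pt "0 0 7.1 0 0 0 1" --force 60

```text
time: 1.57
tool_pos: [0.2788, 0.6147, 0.2313]
tcp_rot: [-2.052, -2.379, -0.0]
wrist_force: [1.3, 0.9, -0.2]
width: 1.0
grip_force: 0.0
```

Request:
drive_tool --pt "0 0 2.8 0 0 0 1" --pt "0 0 0 0 0 0 1"

```text
time: 1.73
tool_pos: [0.2788, 0.6147, 0.2313]
tcp_rot: [-2.103, -2.333, -0.0]
wrist_force: [-0.1, -0.6, -0.7]
width: 0.999
grip_force: 0.0
```

```bash
cat > w.py <<'E'
# usage: w.py x y z [yaw]: remaining shift in tool axes to a world target
import sys,numpy as np
from scipy.spatial.transform import Rotation as Ro
from workcell import status
s=status.read_state();R=Ro.from_rotvec(s["tcp_rot"]).as_matrix()
t=np.array(list(map(float,sys.argv[1:4])))
print("t",round(s["time"],2),"pos",s["tool_pos"].round(4),"yaw(tool y)",np.degrees(np.arctan2(R[1,1],R[0,1])).round(2),"tilt",R[:2,2].round(4),"F",s["wrist_force"].round(2),"w",round(s["width"],3),"g",round(s["grip_force"],1))
print("tool shift",(R.T@(t-s["tool_pos"])).round(4))
E
python3 w.py 0.5 -0.0265 0.2
```

```text
t 1.73 pos [0.2788 0.6147 0.2313] yaw(tool y) 5.94 tilt [-0.  0.] F [-0.08 -0.58 -0.7 ] w 0.999 g 0.0
tool shift [-0.6607  0.1537  0.0313]
```

Request:
drive_tool --pt "0 0 0 -0.04 0.0096 0 1" --pt "0 0 0 -0.04 0.0096 0 1" --pt "0 0 0 -0.04 0.0096 0 1" --pt "0 0 0 -0.04 0.0096 0 1" --pt "0 0 0 -0.04 0.0096 0 1" --pt "0 0 0 -0.04 0.0096 0 1" --pt "0 0 0 -0.04 0.0096 0 1" --pt "0 0 0 -0.04 0.0096 0 1"

```text
time: 2.4
tool_pos: [0.3889, 0.3027, 0.2316]
tcp_rot: [2.099, 2.337, 0.001]
wrist_force: [0.6, 0.2, 0.5]
width: 1.001
grip_force: 0.0
```

Request:
drive_tool --pt "0 0 0 -0.04 0.0096 0 1" --pt "0 0 0 -0.04 0.0096 0 1" --pt "0 0 0 -0.04 0.0096 0 1" --pt "0 0 0 -0.04 0.0096 0 1" --pt "0 0 0 -0.04 0.0096 0 1" --pt "0 0 0 -0.04 0.0096 0 1" --pt "0 0 0 -0.02 0 0 1" --pt "0 0 0 0 0 0 1"

```text
time: 3.07
tool_pos: [0.4739, 0.0481, 0.2316]
tcp_rot: [2.104, 2.33, -0.001]
wrist_force: [-1.1, -0.9, -1.3]
width: 1.001
grip_force: 0.0
```

```bash
python3 w.py 0.5 -0.0265 0.13
```

```text
t 3.07 pos [0.4739 0.0481 0.2316] yaw(tool y) 5.83 tilt [ 0.0007 -0.0017] F [-1.09 -0.89 -1.32] w 1.001 g 0.0
tool shift [-0.0767  0.0183  0.1017]
```

Request:
drive_tool --pt "0 0 0 -0.0256 0.006 0 1" --pt "0 0 0 -0.0256 0.006 0 1" --pt "0 0 0 -0.0256 0.006 0.03 1" --pt "0 0 0 0 0 0.035 1" --pt "0 0 0 0 0 0.035 1" --pt "0 0 0 0 0 0 1"

```text
time: 3.57
tool_pos: [0.4932, -0.0217, 0.1243]
tcp_rot: [-2.094, -2.327, 0.012]
wrist_force: [-2.1, 0.9, -1.7]
width: 0.999
grip_force: 0.0
```

```bash
python3 w.py 0.5 -0.0265 0.031; python3 - <<'E'
from h import *
P=pickle.load(open("p0.pkl","rb"));T=P["top"]
m=hsvmask(T,(22,120,100),(34,255,255),(285,275,312,303));c=np.argwhere(m>0)[:,::-1]
print(len(c),plane(T,c.mean(0),.065)[0])
from workcell import read_camera
o=[]
for n in("top","scene"):
    p=read_camera(n);o.append(p)
a=cv2.resize(o[0]["color"][225:325,260:400,::-1],None,fx=2.8,fy=2.8,interpolation=2);b=cv2.resize(o[1]["color"][200:300,260:400,::-1],None,fx=2.8,fy=2.8,interpolation=2)
cv2.imwrite("pics/ab.png",np.hstack([a,b]))
E
```

```text
t 3.57 pos [ 0.4932 -0.0217  0.1243] yaw(tool y) 6.04 tilt [-0.0131  0.0017] F [-2.05  0.92 -1.71] w 0.999 g 0.0
tool shift [-0.0057  0.0075  0.0932]
161 [0.43013678 0.02695826 0.065     ]
```

View pics/ab.png

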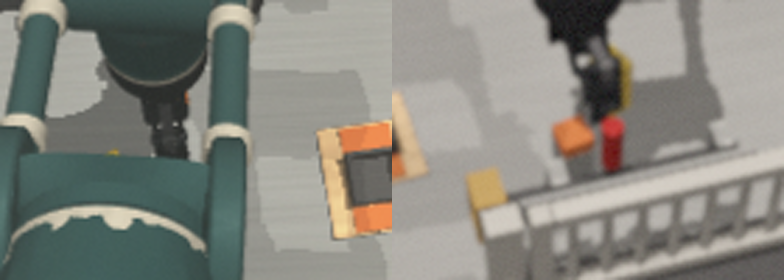

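The crop shows the gripper over the block; in the scene half the orange cap is free at (573,140), and the yellow block is clear of the fingers.

Request:
drive_tool --pt "0 0 0 0 0 0 1" --pt "0 0 0 0 0 0 1"

```text
time: 3.83
tool_pos: [0.5012, -0.0222, 0.1342]
tcp_rot: [2.098, 2.333, 0.005]
wrist_force: [0.5, 0.9, 0.7]
width: 1.001
grip_force: 0.0
```

```bash
python3 w.py 0.5 -0.0265 0.031
```

```text
t 3.83 pos [ 0.5012 -0.0222  0.1342] yaw(tool y) 6.07 tilt [ 0.0049 -0.0004] F [0.48 0.92 0.66] w 1.001 g 0.0
tool shift [-0.0041 -0.0022  0.1032]
```

Request:
drive_tool --pt "0 0 0 -0.004 0 0.015 1" --pt "0 0 0 0 0 0.02 1" --pt "0 0 0 0 0 0.02 1" --pt "0 0 0 0 0 0.02 1" --pt "0 0 0 0 0 0.015 1" --pt "0 0 0 0 0 0.01 1" --pt "0 0 0 0 0 0.003 1" --pt "0 0 0 0 0 0 1"

```text
time: 4.5
tool_pos: [0.5001, -0.0264, 0.0289]
tcp_rot: [2.101, 2.335, 0.001]
wrist_force: [-0.2, 0.1, 0.2]
width: 1.001
grip_force: 0.0
```

Request:
drive_tool --pt "0 0 0 0 0 0 1" --pt "0 0 0 0 0 0 1"

```text
time: 4.67
tool_pos: [0.501, -0.0266, 0.0298]
tcp_rot: [2.1, 2.333, 0.003]
wrist_force: [-0.2, -0.1, 0.3]
width: 0.998
grip_force: 0.0
```

```bash
python3 w.py 0.5 -0.0265 0.031
```

```text
t 4.67 pos [ 0.501  -0.0266  0.0298] yaw(tool y) 6.01 tilt [ 0.0028 -0.0003] F [-0.16 -0.07  0.3 ] w 0.998 g 0.0
tool shift [ 0.0002 -0.0009 -0.0012]
```

Close and lift gently.

Request:
drive_tool --pt "0 0 0 0 0 0 0" --pt "0 0 0 0 0 0 0" --pt "0 0 0 0 0 0 0" --pt "0 0 0 0 0 0 0" --pt "0 0 0 0 0 0 0" --pt "0 0 0 0 0 0 0" --pt "0 0 0 0 0 0 0" --pt "0 0 0 0 0 0 0" --force 60

```text
time: 5.33
tool_pos: [0.4998, -0.0266, 0.0286]
tcp_rot: [2.102, 2.334, 0.0]
wrist_force: [-0.6, 0.4, 5.3]
width: 0.345
grip_force: 58.3
```

```bash
python3 w.py 0.5 -0.0265 0.031
```

```text
t 5.33 pos [ 0.4998 -0.0266  0.0286] yaw(tool y) 6.0 tilt [ 0.0004 -0.0001] F [-0.6   0.4   5.31] w 0.345 g 58.3
tool shift [ 0.0001  0.0002 -0.0024]
```

Request:
drive_tool --pt "0 0 0 0 0 -0.01 0" --pt "0 0 0 0 0 -0.02 0" --pt "0 0 0 0 0 -0.025 0" --pt "0 0 0 0 0 -0.02 0" --pt "0 0 0 -0.01 -0.005 -0.01 0" --pt "0 0 0 -0.02 -0.0115 0 0" --pt "0 0 0 -0.025 -0.015 0 0" --pt "0 0 0 -0.025 -0.015 0 0"

```text
time: 6.0
tool_pos: [0.46, -0.1115, 0.1127]
tcp_rot: [-2.099, -2.336, 0.002]
wrist_force: [-0.0, 0.0, -3.9]
width: 0.343
grip_force: 59.1
```

Request:
drive_tool --pt "0 0 0 -0.025 -0.015 0 0" --pt "0 0 0 -0.025 -0.014 0 0" --pt "0 0 0 -0.02 -0.011 0 0" --pt "0 0 0 -0.015 -0.008 0 0" --pt "0 0 0.5 -0.007 -0.004 0 0" --pt "0 0 0 0 0 0 0" --pt "0 0 0 0 0 0 0" --pt "0 0 0 0 0 0 0"

```text
time: 6.67
tool_pos: [0.4193, -0.207, 0.1129]
tcp_rot: [-2.111, -2.325, -0.0]
wrist_force: [0.3, 0.4, -4.5]
width: 0.346
grip_force: 59.0
```

```bash
python3 w.py 0.42 -0.2075 0.06;python3 - <<'E'
from h import *
from workcell import read_camera
o=[]
for n in("top","scene"):
    p=read_camera(n);o.append(p)
pickle.dump(o,open("p1.pkl","wb"))
a=cv2.resize(o[0]["color"][245:325,350:480,::-1],None,fx=3,fy=3,interpolation=2);b=cv2.resize(o[1]["color"][200:280,170:300,::-1],None,fx=3,fy=3,interpolation=2)
cv2.imwrite("pics/cd.png",np.hstack([a,b]))
E
```

```text
t 6.67 pos [ 0.4193 -0.207   0.1129] yaw(tool y) 5.52 tilt [-0.0007  0.001 ] F [ 0.32  0.36 -4.52] w 0.346 g 59.0
tool shift [-0.0006  0.0007  0.0529]
```

View pics/cd.png

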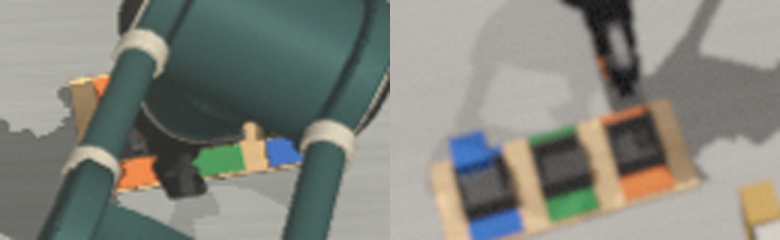

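The crop shows the block held over the orange pocket, with the pocket rim visible in the scene half at about (637,140). I'll check the pocket centre by fitting its dark walls in both original views.

```bash
python3 - <<'E'
from h import *
P=pickle.load(open("p0.pkl","rb"));T,S=P["top"],P["scene"]
mt=hsvmask(T,(0,0,0),(180,110,105),(380,268,408,304));ms=hsvmask(S,(0,0,0),(180,110,105),(238,234,268,262))
print((mt>0).sum(),(ms>0).sum())
for ms_ in([(T,mt)],[(S,ms)],[(T,mt),(S,ms)]):
    f=lambda v:sum(np.abs(hullmask(p,box(v[0],v[1],.006,.032,np.radians(5.5),.023,.023))-(m>0)).sum()/(m>0).sum() for p,m in ms_)
    r=minimize(f,[.42,-.2075],method="Nelder-Mead",options=dict(initial_simplex=[[.42,-.2075],[.43,-.2075],[.42,-.1975]],xatol=1e-4,fatol=1e-3));print(r.x.round(4),round(r.fun,3))
E
```

```text
366 266
[ 0.4219 -0.2059] 0.08
[ 0.4215 -0.2033] 0.362
[ 0.4219 -0.2054] 0.452
```

Request:
drive_tool --pt "0 0 0 0.001 0.0023 0.01 0" --pt "0 0 0 0 0 0.015 0" --pt "0 0 0 0 0 0.012 0" --pt "0 0 0 0 0 0.008 0" --pt "0 0 0 0 0 0.004 0" --pt "0 0 0 0 0 0.004 0" --pt "0 0 0 0 0 0.003 0" --pt "0 0 0 0 0 0 0"

```text
time: 7.43
tool_pos: [0.4217, -0.2065, 0.057]
tcp_rot: [-2.112, -2.325, 0.0]
wrist_force: [0.2, 0.4, -5.4]
width: 0.347
grip_force: 59.1
```

```bash
python3 w.py 0.4215 -0.2058 0.0386
```

```text
t 7.43 pos [ 0.4217 -0.2065  0.057 ] yaw(tool y) 5.51 tilt [-0.0003  0.0002] F [ 0.15  0.35 -5.43] w 0.347 g 59.1
tool shift [ 0.0007 -0.0002  0.0184]
```

Bottom is now about 4 mm inside the rim and free of side contact. I'll continue down.

Request:
drive_tool --pt "0 0 0 0.0007 0 0.003 0" --pt "0 0 0 0 0 0.004 0" --pt "0 0 0 0 0 0.003 0" --pt "0 0 0 0 0 0.003 0" --pt "0 0 0 0 0 0.002 0" --pt "0 0 0 0 0 0.001 0" --pt "0 0 0 0 0 0 0"

```text
time: 8.02
tool_pos: [0.4214, -0.2059, 0.0409]
tcp_rot: [-2.112, -2.325, 0.0]
wrist_force: [-0.3, 0.9, -5.0]
width: 0.351
grip_force: 59.1
```

Request:
drive_tool --pt "0 0 0 0 0 0.001 0" --pt "0 0 0 0 0 0.001 0" --pt "0 0 0 0 0 0 0"

```text
time: 8.27
tool_pos: [0.4216, -0.206, 0.0392]
tcp_rot: [-2.112, -2.325, 0.0]
wrist_force: [0.1, -0.0, -5.4]
width: 0.346
grip_force: 59.1
```

```bash
python3 w.py 0.4215 -0.2058 0.0386
```

```text
t 8.27 pos [ 0.4216 -0.206   0.0392] yaw(tool y) 5.5 tilt [-0.  0.] F [ 0.1  -0.05 -5.35] w 0.346 g 59.1
tool shift [ 0.0002 -0.0001  0.0006]
```

Request:
drive_tool --pt "0 0 0 0 0 0.0006 0" --pt "0 0 0 0 0 0.0006 0" --pt "0 0 0 0 0 0 0"

```text
time: 8.52
tool_pos: [0.4218, -0.2061, 0.0387]
tcp_rot: [2.112, 2.326, -0.0]
wrist_force: [-1.7, 0.9, 1.1]
width: 0.347
grip_force: 59.5
```

```bash
python3 w.py 0.4215 -0.2058 0.0386
```

```text
t 8.52 pos [ 0.4218 -0.2061  0.0387] yaw(tool y) 5.51 tilt [ 0.     -0.0001] F [-1.72  0.87  1.09] w 0.347 g 59.5
tool shift [ 0.0003 -0.0003  0.0001]
```

Floor contact at the expected height (weight gone from the wrist). Next I release and rise.

Request:
drive_tool --pt "0 0 0 0 0 0 0.6" --pt "0 0 0 0 0 0 0.7" --pt "0 0 0 0 0 0 0.8" --pt "0 0 0 0 0 0 0.8" --pt "0 0 0 0 0 0 0.8" --pt "0 0 0 0 0 0 0.8"

```text
time: 9.02
tool_pos: [0.4218, -0.206, 0.0382]
tcp_rot: [2.112, 2.325, 0.0]
wrist_force: [-0.0, 0.1, -0.3]
width: 0.798
grip_force: 0.0
```

Request:
drive_tool --pt "0 0 0 0 0 -0.015 0.8" --pt "0 0 0 0 0 -0.03 0.8" --pt "0 0 0 0 0 -0.04 0.8" --pt "0 0 0 0 0 -0.04 0.8" --pt "0 0 0 0 0 -0.04 0.8" --pt "0 0 0 0 0 -0.03 0.8" --pt "0 0 0 0 0 -0.015 0.8" --pt "0 0 0 0 0 0 0.8"

```text
time: 9.68
tool_pos: [0.4243, -0.2074, 0.2535]
tcp_rot: [2.106, 2.319, 0.003]
wrist_force: [0.1, 0.4, -0.0]
width: 0.798
grip_force: 0.0
```

```bash
python3 w.py 0.5975 -0.0205 0.248;python3 - <<'E'
from h import *
from workcell import read_camera
p=read_camera("scene")
cv2.imwrite("pics/e.png",cv2.resize(p["color"][190:290,170:300,::-1],None,fx=5,fy=5,interpolation=2))
m=hsvmask(p,(4,140,110),(15,255,255),(225,215,270,262))
k,l,st,ce=cv2.connectedComponentsWithStats(m);print(st[1:],ce[1:])
print("expected cap",proj(p,box(.4218,-.206,.062,.08,.096,.015,.015)).mean(0))
E
```

```text
t 9.68 pos [ 0.4243 -0.2074  0.2535] yaw(tool y) 5.51 tilt [ 0.0085 -0.0047] F [ 0.06  0.37 -0.02] w 0.798 g 0.0
tool shift [0.1695 0.1903 0.0061]
[[242 230  14  13 123]
 [247 255  17   7  89]] [[248.66666667 236.33333333]
 [255.76404494 258.70786517]]
expected cap [248.32117231 236.11001249]
```

View pics/e.png

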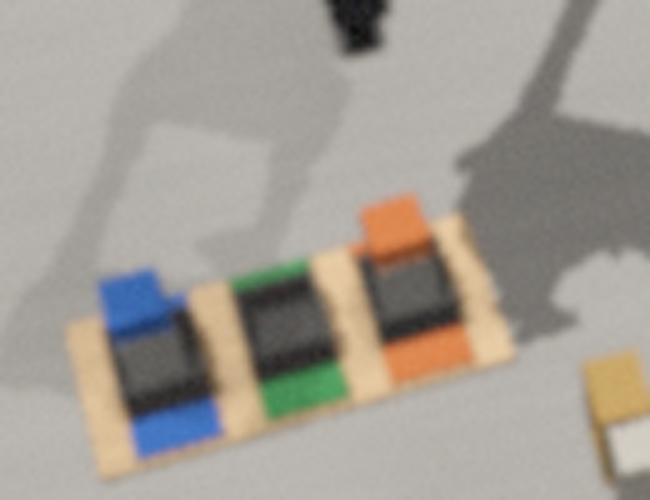

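The picture shows the orange cap standing over the left pocket at (395,230), measured at (248.7,236.3) against an expected (248.3,236.1), so the block is seated. Next is the handle.

Request:
drive_tool --pt "0 0 0 0.008 0.009 0 0.7" --pt "0 0 0 0.018 0.02 0 0.7" --pt "0 0 0 0.025 0.028 0 0.7" --pt "0 0 0 0.03 0.034 0 0.7" --pt "0 0 0 0.03 0.034 0 0.7" --pt "0 0 0 0.027 0.03 0 0.7" --pt "0 0 0 0.02 0.022 0 0.7" --pt "0 0 0 0.01 0.012 0 0.7"

```text
time: 10.4
tool_pos: [0.5893, -0.0219, 0.2447]
tcp_rot: [-2.106, -2.325, 0.002]
wrist_force: [-0.5, -0.0, -0.3]
width: 0.702
grip_force: 0.0
```

Request:
drive_tool --pt "0 0 0 0 0 0 0.7" --pt "0 0 0 0 0 0 0.7" --pt "0 0 0 0 0 0 0.7"

```text
time: 10.65
tool_pos: [0.5873, -0.0264, 0.2466]
tcp_rot: [-2.111, -2.324, 0.004]
wrist_force: [-0.6, -0.2, -0.1]
width: 0.704
grip_force: 0.0
```

```bash
python3 w.py 0.5975 -0.0195 0.177;python3 - <<'E'
from h import *
from workcell import read_camera
p=read_camera("scene")
pickle.dump(p,open("p2.pkl","wb"))
cv2.imwrite("pics/f.png",cv2.resize(p["color"][190:290,280:410,::-1],None,fx=5,fy=5,interpolation=2))
E
```

```text
t 10.65 pos [ 0.5873 -0.0264  0.2466] yaw(tool y) 5.49 tilt [-0.0032 -0.0004] F [-0.57 -0.17 -0.13] w 0.704 g 0.0
tool shift [0.0059 0.011  0.0695]
```

View pics/f.png

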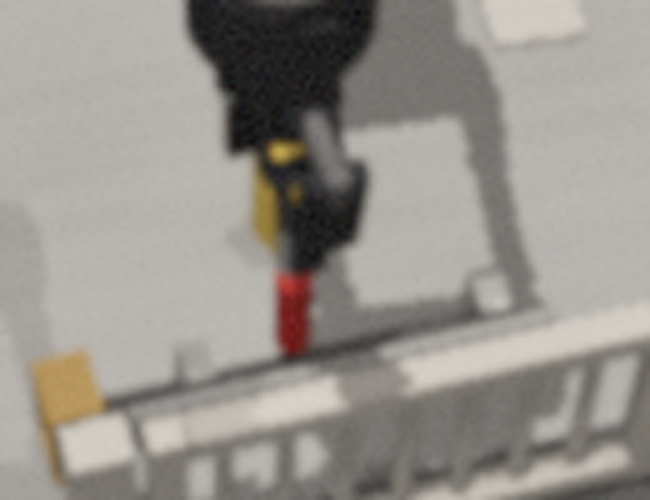

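The picture shows the far finger just above the red handle at (293,310), so the alignment is good. I'll centre and descend.

Request:
drive_tool --pt "0 0 0 0.003 0.005 0 0.7" --pt "0 0 0 0.003 0.006 0.005 0.7" --pt "0 0 0 0 0 0.015 0.7" --pt "0 0 0 0 0 0.02 0.7" --pt "0 0 0 0 0 0.015 0.7" --pt "0 0 0 0 0 0.01 0.7" --pt "0 0 0 0 0 0.003 0.7" --pt "0 0 0 0 0 0 0.7"

```text
time: 11.37
tool_pos: [0.5984, -0.0192, 0.179]
tcp_rot: [-2.112, -2.324, 0.002]
wrist_force: [-0.2, 0.9, 0.2]
width: 0.699
grip_force: 0.0
```

```bash
python3 w.py 0.5975 -0.0195 0.177
```

```text
t 11.37 pos [ 0.5984 -0.0192  0.179 ] yaw(tool y) 5.47 tilt [-0.0019  0.0002] F [-0.25  0.88  0.18] w 0.699 g 0.0
tool shift [-0.0003 -0.0009  0.002 ]
```

Request:
drive_tool --pt "0 0 0 0 0 0.001 0.4" --pt "0 0 0 0 0 0 0.3" --pt "0 0 0 0 0 0 0.3" --pt "0 0 0 0 0 0 0" --pt "0 0 0 0 0 0 0" --pt "0 0 0 0 0 0 0" --pt "0 0 0 0 0 0 0" --pt "0 0 0 0 0 0 0" --force 60

```text
time: 12.03
tool_pos: [0.5989, -0.019, 0.1804]
tcp_rot: [2.112, 2.325, -0.0]
wrist_force: [-3.8, 0.1, 5.4]
width: 0.194
grip_force: 58.4
```

```bash
python3 w.py 0.5975 -0.0195 0.177
```

```text
t 12.03 pos [ 0.5989 -0.019   0.1804] yaw(tool y) 5.5 tilt [ 0.0001 -0.0002] F [-3.81  0.06  5.38] w 0.194 g 58.4
tool shift [-0.0003 -0.0014  0.0034]
```

Request:
drive_tool --pt "0 0 0 0 0 -0.003 0" --pt "0 0 0 0 0 -0.003 0" --pt "0 0 0 0 0 -0.003 0" --pt "0 0 0 0 0 -0.003 0" --pt "0 0 0 0 0 0 0" --pt "0 0 0 0 0 0 0"

```text
time: 12.53
tool_pos: [0.5986, -0.019, 0.1909]
tcp_rot: [-2.112, -2.325, 0.001]
wrist_force: [-3.1, 0.5, -2.5]
width: 0.192
grip_force: 58.5
```

```bash
python3 w.py 0.5975 -0.0195 0.177
```

```text
t 12.53 pos [ 0.5986 -0.019   0.1909] yaw(tool y) 5.51 tilt [-0.001  -0.0001] F [-3.13  0.45 -2.51] w 0.192 g 58.5
tool shift [-0.0004 -0.0011  0.0139]
```

Request:
drive_tool --pt "0 0 0 0.005 0.0004 0 0" --pt "0 0 0 0.006 0.0004 0 0" --pt "0 0 0 0.006 0.0004 0 0" --pt "0 0 0 0.006 0.0004 0 0" --pt "0 0 0 0.006 0.0004 0 0"

```text
time: 12.95
tool_pos: [0.5979, 0.011, 0.1908]
tcp_rot: [-2.111, -2.325, 0.001]
wrist_force: [-2.2, -0.8, -3.7]
width: 0.193
grip_force: 58.5
```

Request:
drive_tool --pt "0 0 0 0.006 0.0004 0 0" --pt "0 0 0 0.006 0.0004 0 0" --pt "0 0 0 0.004 0.0003 0 0" --pt "0 0 0 0 0 0 0" --pt "0 0 0 0 0 0 0"

```text
time: 13.37
tool_pos: [0.5975, 0.0269, 0.191]
tcp_rot: [-2.111, -2.326, -0.0]
wrist_force: [-4.4, 0.5, -2.5]
width: 0.189
grip_force: 58.6
```

```bash
python3 w.py 0.5976 0.025 0.190
```

```text
t 13.37 pos [0.5975 0.0269 0.191 ] yaw(tool y) 5.54 tilt [-0.0006  0.0006] F [-4.41  0.51 -2.49] w 0.189 g 58.6
tool shift [-0.0019 -0.0001  0.001 ]
```

Drawn ~46 mm and clear. Now I swing along the hinge arc, 2° per row.

Request:
drive_tool --pt "0 0 1 0.0007 -0.0024 0 0" --pt "0 0 2 0.0015 -0.0048 0 0" --pt "0 0 2 0.0015 -0.0048 0 0" --pt "0 0 2 0.0015 -0.0048 0 0" --pt "0 0 1 0.0007 -0.0024 0 0" --pt "0 0 0 0 0 0 0"

```text
time: 13.87
tool_pos: [0.5791, 0.0312, 0.1918]
tcp_rot: [2.269, 2.171, 0.003]
wrist_force: [1.5, 0.3, -2.9]
width: 0.194
grip_force: 58.8
```

```bash
python3 w.py 0.5976 0.025 0.190
```

```text
t 13.87 pos [0.5791 0.0312 0.1918] yaw(tool y) -2.53 tilt [0.0027 0.    ] F [ 1.51  0.27 -2.91] w 0.194 g 58.8
tool shift [-0.0054  0.0187  0.0018]
```

Request:
drive_tool --pt "0 0 2 0.0015 -0.0048 0 0" --pt "0 0 2 0.0015 -0.0048 0 0" --pt "0 0 2 0.0015 -0.0048 0 0" --pt "0 0 2 0.0015 -0.0048 0 0" --pt "0 0 2 0.0015 -0.0048 0 0" --pt "0 0 2 0.0015 -0.0048 0 0"

```text
time: 14.37
tool_pos: [0.5519, 0.0434, 0.1916]
tcp_rot: [2.483, 1.921, 0.002]
wrist_force: [0.3, -0.3, -2.2]
width: 0.192
grip_force: 58.9
```

Request:
drive_tool --pt "0 0 2 0.0015 -0.0048 0 0" --pt "0 0 2 0.0015 -0.0048 0 0" --pt "0 0 2 0.0015 -0.0048 0 0" --pt "0 0 2 0.0015 -0.0048 0 0" --pt "0 0 1 0.0007 -0.0024 0 0" --pt "0 0 0 0 0 0 0" --pt "0 0 0 0 0 0 0" --pt "0 0 0 0 0 0 0"

```text
time: 15.03
tool_pos: [0.5333, 0.0567, 0.1914]
tcp_rot: [2.626, 1.723, 0.001]
wrist_force: [1.2, -1.1, -2.8]
width: 0.194
grip_force: 58.9
```

```bash
python3 w.py 0.53 0.06 0.190; python3 - <<'E'
from h import *
from workcell import read_camera,status
s=status.read_state();print(s["joint_vel"].round(4))
h=np.array([.6245,.1685]);r=s["tool_pos"][:2]-h
print("r",np.hypot(*r),"gate angle est",np.arctan2(-r[0],-r[1])-np.arctan2(.030,.130+.060-.046)+np.radians(1.3))
p=read_camera("scene")
cv2.imwrite("pics/g.png",cv2.resize(p["color"][190:345,170:450,::-1],None,fx=2.8,fy=2.8,interpolation=2))
E
```

```text
t 15.03 pos [0.5333 0.0567 0.1914] yaw(tool y) -23.45 tilt [ 0.0012 -0.0002] F [ 1.19 -1.08 -2.77] w 0.194 g 58.9
tool shift [ 0.0017 -0.0043  0.0013]
[-0.0003  0.0025  0.0011  0.0007  0.0004  0.0034]
r 0.1443084395966557 gate angle est 0.501787122254585
```

View pics/g.png

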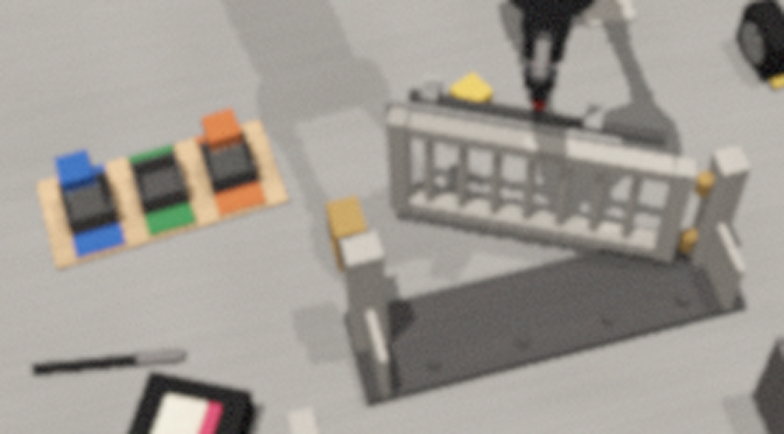

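The picture shows the gate about 29° open with the red handle gripped at (538,103), and the orange block upright in its pocket at (222,127). The arm is still, so I hand in.

```bash
python3 -c "
from workcell import workorder
print(workorder.finish_job())"
```

```text
the job is handed in; nothing more can be done
None
```

The job is handed in, result not reported: the orange block is seated in its own slot and released, the bolt is lifted and drawn about 46 mm, and the gate is held about 29° open by the red handle, with about 59 N of grip.

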